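# Slide a board carrier into the test fixture and hold the press handle in the green band

## Robot

A 6-joint arm with a two-finger parallel gripper is mounted at the origin on a cart in front of the work surface, level with it; the furniture and walls round the work are solid. World frame = base frame: x ahead of the robot, y to its left, z up, the work surface at z = 0. Lengths are in m, angles in degrees, forces in N, time in s.
With the tool pointing down it reaches from about 0.25 to 0.725 m from the base axis. Payload 9.7 kg.
Tool frame: the origin (TCP) lies midway between the tips of the shut fingers; the grasp point (between the pads) lies 19 mm behind it (bot.hold_point_z is the distance from the TCP to the grasp point, in m); z points along the fingers, y is the line along which they close (so a half turn about z gives the same grasp; the last joint's range is limited). The gripper opens to 85 mm and grips with 20 to 120 N. Pads are 22 mm wide; open, the fingers measure 114 mm over their backs; the gripper's body (76 mm by 85 mm) begins 54 mm behind the grasp point. The pads swing forward as they close: fully open they stand 13 mm farther back than shut.
Start: joints at [72.766, 4.979, 10.078, 95.1, 0, 90], TCP at [0.163, 0.525, 0.231] pointing down, gripper open.
Joint ranges: [-179.16, 179.16], [-48.56, 103.87], [-65.8, 70.77], [-126.05, 130.52], [-82.76, 87.17], [-180, 180]. Speed limits (degrees/s): [127.2, 127.2, 147.25, 180, 180, 180].

## Interface

Orientations are given as [roll, pitch, yaw] about the fixed x, y, z axes, in that order (R = Rz(yaw) Ry(pitch) Rx(roll)).
In Python, from workcell import bot gives the robot as it stands.
- The arm moves only by the tool play_rows, never from a script. Its argument "steps" is a list that holds one entry, the list of rows, each a list of 4 numbers: the shift along the tool's x, y, z in m, then the turn about the tool's z in rad. In form: [[[tx, ty, tz, yaw], ...]]. A call has exactly 5 rows; each row shifts and turns the commanded pose from where the row before left it, along the tool's axes as they then stand; what a row does not reach is not made up. A row lasts 1/12 s, in which the tool goes at most 41.7 mm and 7.16 degrees, less where a joint would pass 70% of its speed; a pose out of reach is approached as far as the arm can. A call is refused whole if a number of a shift passes 0.0417 or a number of a turn 0.125, either way. A call with a gripper value outside its range is refused whole. "gripper" is the finger opening in m, from 0 to 0.0854, set as the call begins (left out, the last holds). The fingers move at their own pace and stop on an object; "squeeze" is the grip in N (left out, the last holds). Time passes only in rows, so rows that do not move let the fingers close, or fill a call up. It gives the time, the measured TCP pose, the force, the opening and the grip force at its end, in the units of the state.
- bot.get_obs(): the state, without advancing time (a new reading comes with each control period).
- bot.camera(name): name is "scene" or "top" or "wrist"; returns a dict with "img" (400x640x3 uint8, blue, green, red), "vfov" (degrees; the focal length in pixels is half the picture's height over the tangent of half this angle, whatever the lens; pixels are square), "cx", "cy" (the principal point, pixels), "xyz" and "attitude" of the camera in the world. Camera axes: x right, y down, z forward; pixel columns grow to the right and rows downward; lengths in m; the calibration is good to about 2 mm. A picture is of the moment at which its call begins. There is no depth.
- bot.job_done(): hands the job in; it is judged then, once.
The state is a dict: "time": time; "q": joint angles; "qd": joint speeds; "joint_efforts": joint torques, N m; "ee_pos": TCP position; "tcp_rot": TCP orientation; "wrist_force": force on the tool from outside, world axes, zero at the start; "torque": the same for the moment, N m; "opening": finger opening in m; "grasp_force": force on a finger pad.
Only numpy, scipy, OpenCV 4.12 (cv2) and the standard library are available. Lean on these libraries where they do the work, as an engineer would, in place of code of your own. Each camera call takes 0.05 s, during which the arm holds its last target. There are 200 camera calls.

## Task

Pick up the white carrier tray with the blue circuit board by its black knob, slide it into the slot of the test fixture until it is fully home with the board still in its nest, and let go of the tray. Then pull the fixture's spring-loaded red press handle forward and down about 35 degrees, so that its orange pointer stands in the green band of the gauge and the pins press on the board, without going on into the red. Keep it there for at least three seconds and finish while still holding it down, and leave the other loose things on the bench where they are.

Things in the scene. Friction and masses are not known exactly. Their poses are not given: they have to be found in the camera images.
- tray_knob (a point): Centre of the black knob (40 long x 14 wide x 28 high) of the loose white carrier tray, 22 mm above the tray's underside. x = the way the tray slides in, y = across the knob (grasp along y, 14 mm), z up. Ahead of the knob (+x) a neck 26 wide, 6 high, then the flat plate 96 long x 70 wide x 8 high: centre 100 mm, leading edge 148 mm from the knob. Tray with board about 0.17 kg; carry it level.
- nest (a point): Floor centre of the pocket in the tray plate where the board lies loose, 4 mm above the tray's underside, 100 mm ahead of the knob; axes as tray_knob. Pocket 69 x 48 mm, walls 4 mm high.
- board: The blue circuit board with chips, 45 x 66 mm, 2 mm thick, 11 mm high over its connectors, lying in the tray's nest; origin at the centre of its underside, its long side (own y) along the tray's x. About 0.03 kg. It is not to be handled.
- dock (a point): Fixed point of the fixture: where the knob's centre is when the tray is fully home against the end stop (28 mm above the bench). x points into the slot, y left, z up. The black base plate (175 x 136 mm, top 6 mm above the bench), on which the tray slides, starts 10 mm ahead of it. Nothing nearer than 55 mm ahead is taller than 25 mm but a slim gauge post (54 mm ahead, 63 mm to the left, 102 mm high).
- slot_mouth (a point): Fixed point of the fixture on the base plate, centre of the slot's flared mouth, 14 mm ahead of the dock; axes as dock. The grey guides (18 mm high) are 100 mm apart here and narrow over 35 mm to a channel 74 mm wide (2 mm spare each side of the tray plate). Lips overhang the channel from 46 mm ahead of this point; their undersides are 11.5 mm above the base plate. The end stop is 134 mm ahead.
- press_handle (a joint): Angle of the hand lever, rad: 0 = up at rest, grows as the handle is pulled forward and down. Green band 0.55 to 0.67 (middle 0.61, arms then 5 degrees above level), red beyond, hard stop at 0.76. A spring drives it back up: some 3 N at the bar at first, 10 N at 0.61. From about 0.5 on the spring pins press on the board.
- grip_bar: Red grip bar of the lever: round sleeve that turns on its rod, 16 mm thick, 80 mm long, level along the dock's y; origin at its centre. At rest it is 147 mm above the bench and 64 mm ahead of the dock (+x), midway across; in mid-band 78 mm above the bench, 36 mm ahead. The steel lever arms stand 41 mm either side of its centre. Can be pinched from above, fingers before and behind it (16 mm).
- lever_pivot (a point): Centre of the lever's pivot shaft, 160 mm ahead of the dock, 67 mm above the bench; axes as dock. The grip bar swings about it on a radius of 125 mm, on the dock's side of it; the arms' angle above level = 0.70 rad - the joint value.
- test_pins: Eight brass spring contact pins under the clear press plate of the fixture, which the lever lowers onto the board (for checking contact only). Origin: under the fixture's centre, 100 mm ahead of the dock, at bench level when raised; it moves with the pins.
- microscope: Black stereo microscope in the middle of the bench between tray and fixture, fixed: go round it on the robot's side. Origin: middle of its base's underside. Base 350 mm wide along the bench (y), reaching 155 mm from the origin towards the robot, 22 mm high. The optics above it (120 to 450 mm high) reach 135 mm from the origin towards the robot and 130 mm to the right, 30 mm to the left.
- side_cutters: bystander: green-handled side cutters lying on the bench, 58 x 130 x 12 mm; origin centre of underside
- kapton_roll: bystander: amber tape roll lying flat, 61 mm across, 12 mm high; origin centre of underside
- tweezers: bystander: steel tweezers lying on the bench, 133 mm long; origin centre of underside
- flux_syringe: bystander: white syringe lying on the bench, 128 mm long, 16 mm high; origin centre of underside
- solder_spool_1: bystander: spool of solder with a blue face, 65 mm across, 40 mm high; origin centre of underside
- solder_spool_2: bystander: all-white spool of solder, 65 mm across, 34 mm high; origin centre of underside

How it is judged (in metres and radians):
On the way, in this order (a step that is already met when the one before it is completed fails the run):
1. the tray is fully home in the fixture, the board in its nest, the tray let go (x of tray_knob in the frame of dock above -0.005 m and distance between tray_knob and dock below 0.008 m and angle between the x axis of tray_knob and the x axis of dock, either way round below 0.06 rad and horizontal distance between board and nest below 0.006 m and z of board in the frame of nest below 0.004 m and contact force between the fingers and anything else below 0.3 N and value of joint press_handle below 0.3 rad), for 0.2 s.
2. the handle is held in the green band for three seconds with the pins on the board (value of joint press_handle between 0.55 and 0.67 rad and contact force between test_pins and board above 1 N), for 3 s.
At the end, for the whole second after the job is handed in: Tray home (knob within 8 mm of the dock, at most 5 mm short, within 0.06 rad of straight), board in its nest (within 6 mm, raised under 4 mm), pins press on it with over 1 N, and the robot holds the red bar so that the lever stays between 0.55 and 0.67 rad (all of step 2 and contact force between any of the fingers, the arm and grip_bar above 1 N and x of tray_knob in the frame of dock above -0.005 m and distance between tray_knob and dock below 0.008 m and angle between the x axis of tray_knob and the x axis of dock, either way round below 0.06 rad and horizontal distance between board and nest below 0.006 m and z of board in the frame of nest below 0.004 m); the arm keeps its last pose, push and grip.
It fails at once if the handle was pulled past the green band, deep into the red (over 0.72 rad) (value of joint press_handle above 0.72 rad).
It fails at once if a bystander was moved by more than 3 cm (distance of any of side_cutters, kapton_roll, tweezers, flux_syringe, solder_spool_1, solder_spool_2 from where it was at the start of the episode above 0.03 m).
It also fails if it takes over 69 s, if anything falls off the work surface, if the arm or the gripper's body presses on something with over 40 N, if the wrist force passes 120 N, or if a joint passes its speed limit or range.

## Working session

There is one attempt and no reset: what is moved stays moved. The work goes in short steps, Python scripts to look and compute and a tool call to move; the robot and the scene stay as the last step left them, time stands still between calls to the robot, and variables do not carry over. Pictures are saved under pics/ and viewed, at most 10 in all, crops included, and the job is handed in when it is done.

Besides the shell and the picture viewer there is one more tool, called after "Emit:" as name(argument=value, ...) on one line, values as JSON. play_rows: Moves the arm, as the interface text tells. Its arguments: {"type":"object","properties":{"steps":{"type":"array","items":{"type":"array","items":{"type":"array","items":{"type":"number"}}}},"gripper":{"type":"number"},"squeeze":{"type":"number"}},"required":["steps"]}

```bash
mkdir -p pics; ls; cat > h.py <<'E'
import numpy as np, cv2
from scipy.spatial.transform import Rotation as R
from workcell import bot
def cam(n):
    c=bot.camera(n); np.save(f'/tmp/{n}.npy',c,allow_pickle=True); return c
def load(n): return np.load(f'/tmp/{n}.npy',allow_pickle=True).item()
def ray(c,u,v):
    f=200/np.tan(np.radians(c['vfov'])/2)
    d=np.array([(u-c['cx'])/f,(v-c['cy'])/f,1.])
    a=np.array(c['attitude']); M=a if a.shape==(3,3) else R.from_euler('xyz',a,degrees=True).as_matrix()
    return np.array(c['xyz']),M@d
def onz(c,u,v,z):
    o,d=ray(c,u,v); return o+d*(z-o[2])/d[2]
def proj(c,p):
    f=200/np.tan(np.radians(c['vfov'])/2)
    a=np.array(c['attitude']); M=a if a.shape==(3,3) else R.from_euler('xyz',a,degrees=True).as_matrix()
    q=M.T@(np.array(p)-c['xyz']); return q[:2]/q[2]*f+[c['cx'],c['cy']]
E
python3 - <<'E'
from h import *
for n in ['top','scene','wrist']:
    c=cam(n); cv2.imwrite(f'pics/{n}1.png',c['img']); print(n,{k:c[k] for k in c if k!='img'})
o=bot.get_obs(); print(o, bot.hold_point_z)
E
```

```text
pics
top {'vfov': 55.54758029599572, 'cx': 317.96293705406566, 'cy': 201.52947652385922, 'xyz': array([0.35357281, 0.08138083, 1.14133539]), 'attitude': array([-168.93964998,   -0.35592248,  -91.46466825])}
scene {'vfov': 49.93260069785806, 'cx': 322.56819942396356, 'cy': 195.39620331262108, 'xyz': array([ 0.05234583, -0.75340582,  0.71962377]), 'attitude': array([-122.05087074,    0.68239224,  -32.38279555])}
wrist {'vfov': 70.61367164923719, 'cx': 323.47000872130553, 'cy': 204.34126533790663, 'xyz': array([0.08312345, 0.55067266, 0.37262624]), 'attitude': array([1.61045389e+02, 7.19194506e-02, 7.27363841e+01])}
{'time': 0.15, 'q': array([ 7.27652872e+01,  5.00354965e+00,  1.00475612e+01,  9.50983925e+01,
       -6.46970537e-04,  8.99991567e+01]), 'qd': array([-0.11180853, -0.09126391,  0.12094069,  0.07528713,  0.0057235 ,
       -0.0201857 ]), 'joint_efforts': array([-6.11090400e-04, -5.20763719e+01,  4.65043581e+01,  1.39487520e-02,
        1.36866475e-06,  1.26458076e-05]), 'ee_pos': array([0.16291622, 0.52515984, 0.2307729 ]), 'tcp_rot': array([-1.79945619e+02,  6.46169841e-04,  1.62766131e+02]), 'wrist_force': array([ 0.82166384, -0.20543925,  0.1340657 ]), 'torque': array([0.04341578, 0.01610856, 0.01799794]), 'grasp_force': 0.0, 'opening': 0.08562831587247782} 0.0187
```

View pics/top1.png

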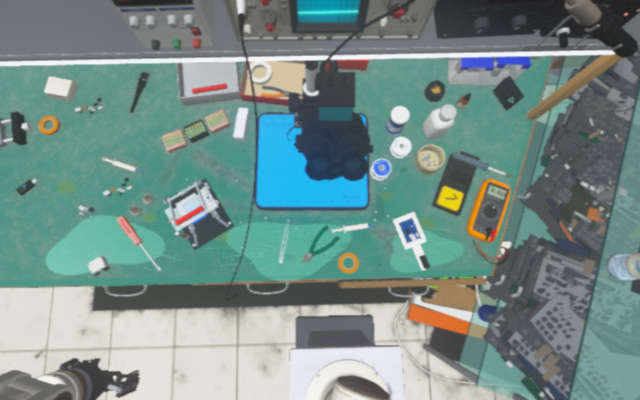

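View pics/scene1.png

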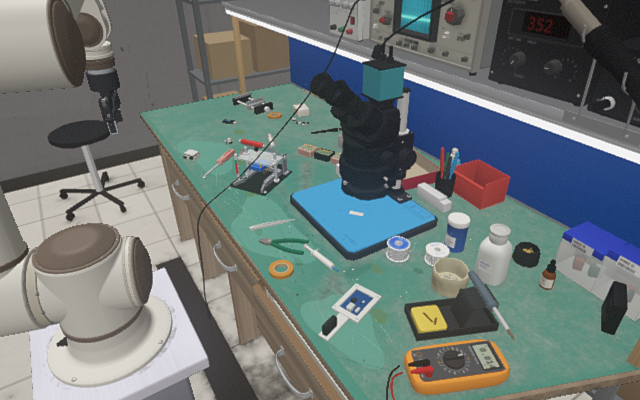

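View pics/wrist1.png

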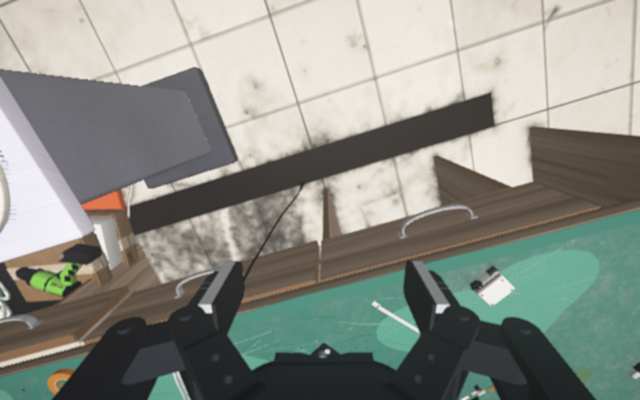

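The top view shows the tray plate at about (410,232), its knob at (424,262), and the fixture at (198,212) with its red bar at (190,213). The wrist view is mostly floor. I'll measure these coarsely, then look from closer with the wrist camera.

```bash
python3 - <<'E'
from h import *
c=load('top'); s=load('scene')
for n,z,p in [('knob',.03,(424,263)),('board',.008,(410,232)),('bar',.147,(189,213)),('basenear',.006,(214,232)),('roll',.012,(348,263)),('cutters',.01,(320,245)),('syr',.01,(350,229)),('scopebase',.022,(315,207))]: print(n,onz(c,*p,z).round(3))
for n,z,p in [('knob',.03,(329,325)),('board',.008,(356,300))]: print(n,onz(s,*p,z).round(3))
a=cv2.resize(c['img'][165:265,150:250],(400,400),interpolation=cv2.INTER_CUBIC)
b=cv2.resize(s['img'][140:200,225:300],(400,320),interpolation=cv2.INTER_CUBIC); b=cv2.copyMakeBorder(b,0,80,0,0,0)
cv2.imwrite('pics/crop1.png',np.hstack([a,b]))
E
```

```text
knob [ 0.382 -0.233  0.03 ]
board [ 0.475 -0.205  0.008]
bar [0.525 0.412 0.147]
basenear [0.49  0.382 0.006]
roll [ 0.388 -0.015  0.012]
cutters [0.443 0.066 0.01 ]
syr [ 0.488 -0.025  0.01 ]
scopebase [0.556 0.078 0.022]
knob [ 0.379 -0.247  0.03 ]
board [ 0.48  -0.204  0.008]
```

View pics/crop1.png

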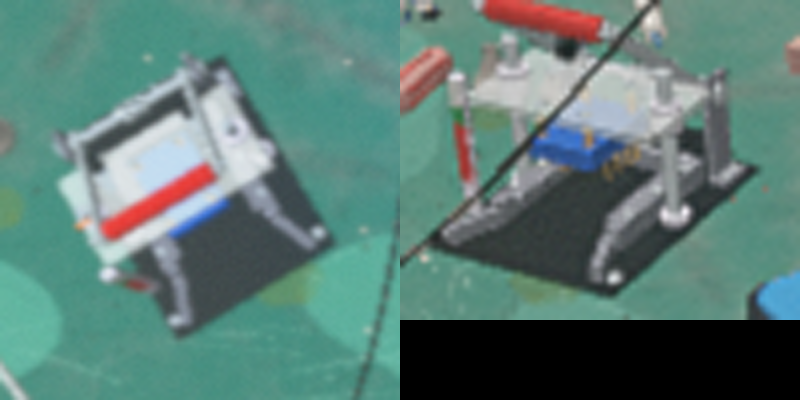

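The crop shows the slot mouth facing lower right: the near base-plate corners are at full-picture (194,249) and (233,225), so insertion is up-left (yaw about 30°). The fixture is nearest, so I'll look at it first with the wrist camera.

```bash
cat >> h.py <<'E'
def plan(p,yaw,n,start=None):
    """rows to world point p, tool-x yaw (deg), in n rows"""
    o=bot.get_obs() if start is None else None
    p0=np.array(o['ee_pos']) if o else np.array(start[:3]); y0=o['tcp_rot'][2] if o else start[3]
    dy=(yaw-y0+180)%360-180; d=(np.array(p)-p0)/n
    for i in range(n):
        y=np.radians(y0+dy*i/n); ux=np.array([np.cos(y),np.sin(y),0]); uy=np.array([np.sin(y),-np.cos(y),0])
        print([round(float(d@ux),4),round(float(d@uy),4),round(float(-d[2]),4),round(float(-np.radians(dy/n)),4)],end=',\n' if i%5==4 else ', ')
E
python3 - <<'E'
from h import *
c=load('top'); s=load('scene')
a=onz(c,194.5,249.5,.006); b=onz(c,233,225.5,.006); print(a,b,np.linalg.norm(a-b),np.degrees(np.arctan2(*(a-b)[[1,0]]))-90)
# cable: for top pixels, sample heights, project into scene
for p in [(255,130),(245,250),(238,285),(245,60)]:
    print(p,[(z,onz(c,*p,z)[:2].round(2),proj(s,onz(c,*p,z)).round()) for z in (0,.1,.2,.4)])
plan([.52,.40,.27],211,15)
E
```

```text
[0.43919951 0.43856896 0.006     ] [0.50809872 0.3257735  0.006     ] 0.13217381059504715 31.417967265573836
(255, 130) [(0, array([0.81, 0.26]), array([354., 177.])), (0.1, array([0.77, 0.25]), array([348., 155.])), (0.2, array([0.73, 0.23]), array([340., 131.])), (0.4, array([0.65, 0.2 ]), array([323.,  71.]))]
(245, 250) [(0, array([0.43, 0.29]), array([248., 207.])), (0.1, array([0.43, 0.27]), array([244., 182.])), (0.2, array([0.42, 0.25]), array([241., 154.])), (0.4, array([0.41, 0.22]), array([232.,  86.]))]
(238, 285) [(0, array([0.33, 0.31]), array([213., 215.])), (0.1, array([0.33, 0.29]), array([211., 189.])), (0.2, array([0.34, 0.27]), array([209., 159.])), (0.4, array([0.34, 0.23]), array([203.,  89.]))]
(245, 60) [(0, array([1.06, 0.3 ]), array([402., 155.])), (0.1, array([1.  , 0.28]), array([395., 136.])), (0.2, array([0.93, 0.26]), array([387., 114.])), (0.4, array([0.81, 0.22]), array([366.,  60.]))]
[-0.0252, -0.0009, -0.0026, -0.0561], [-0.0251, -0.0023, -0.0026, -0.0561], [-0.0249, -0.0037, -0.0026, -0.0561], [-0.0247, -0.0051, -0.0026, -0.0561], [-0.0244, -0.0065, -0.0026, -0.0561],
[-0.024, -0.0079, -0.0026, -0.0561], [-0.0235, -0.0092, -0.0026, -0.0561], [-0.0229, -0.0105, -0.0026, -0.0561], [-0.0223, -0.0118, -0.0026, -0.0561], [-0.0216, -0.013, -0.0026, -0.0561],
[-0.0209, -0.0142, -0.0026, -0.0561], [-0.02, -0.0153, -0.0026, -0.0561], [-0.0191, -0.0164, -0.0026, -0.0561], [-0.0182, -0.0175, -0.0026, -0.0561], [-0.0172, -0.0185, -0.0026, -0.0561],
```

Emit:
play_rows(steps=[[[-0.0252,-0.001,-0.004,-0.056],[-0.0251,-0.0023,-0.004,-0.056],[-0.0249,-0.0037,-0.004,-0.056],[-0.0247,-0.005,-0.004,-0.056],[-0.0244,-0.0065,-0.004,-0.056]]])

```text
time: 0.57
ee_pos: [0.2829, 0.4831, 0.2512]
tcp_rot: [-180.0, -0.0, 179.0]
wrist_force: [0.7, 0.4, 0.1]
opening: 0.0854
grasp_force: 0.0
```

Emit:
play_rows(steps=[[[-0.024,-0.008,-0.004,-0.056],[-0.0235,-0.009,-0.004,-0.056],[-0.023,-0.0105,-0.004,-0.056],[-0.0223,-0.012,-0.004,-0.056],[-0.0216,-0.013,-0.004,-0.056]]])

```text
time: 0.98
ee_pos: [0.4021, 0.441, 0.2712]
tcp_rot: [-180.0, -0.0, -165.0]
wrist_force: [-0.1, 0.3, -0.3]
opening: 0.0848
grasp_force: 0.0
```

Emit:
play_rows(steps=[[[-0.021,-0.014,0,-0.056],[-0.02,-0.015,0,-0.056],[-0.019,-0.0165,0,-0.056],[-0.018,-0.0175,0,-0.056],[-0.017,-0.0185,0,-0.056]]])

```text
time: 1.4
ee_pos: [0.5207, 0.3994, 0.2709]
tcp_rot: [-180.0, -0.0, -148.9]
wrist_force: [0.5, 0.9, -1.4]
opening: 0.0856
grasp_force: 0.0
```

```bash
python3 - <<'E'
from h import *
c=cam('wrist'); cv2.imwrite('pics/w2.png',c['img']); o=bot.get_obs(); print(o['q'].round(1),o['ee_pos'].round(4),o['tcp_rot'].round(2),o['wrist_force'].round(1),o['time'])
E
```

```text
[ 3.720e+01  2.250e+01  3.530e+01  1.029e+02 -1.000e-01  6.100e+00] [0.5241 0.3976 0.2697] [-1.7992e+02 -5.0000e-02 -1.4885e+02] [ 1.9 -1.8 -0.4] 1.45
```

View pics/w2.png

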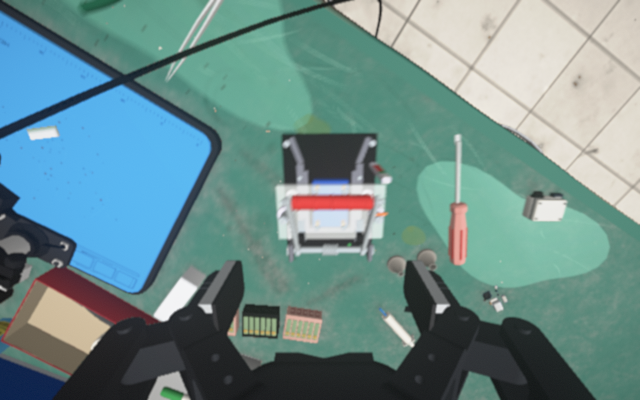

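The wrist view shows the fixture squarely: the base plate's mouth edge runs along row 134 from column 283 to 378, and the red bar is at (332,202). I'll measure both by colour.

```bash
python3 - <<'E'
from h import *
c=load('wrist'); im=c['img']; hsv=cv2.cvtColor(im,cv2.COLOR_BGR2HSV)
roi=np.zeros(im.shape[:2],bool); roi[125:180,270:395]=1
dark=((hsv[...,2]<70)&roi)
# front edge: per column first dark row
pts=[]
for u in range(290,373,3):
    r=np.where(dark[128:150,u])[0]
    if len(r): pts.append((u,128+r[0]-.5))
L=np.array([onz(c,u,v,.006) for u,v in pts])
k=np.polyfit(L[:,0],L[:,1],1); print('edge yaw normal',np.degrees(np.arctan(k[0]))+90, np.std(L[:,1]-np.polyval(k,L[:,0])))
# side edges at rows
for v in (137,139,141,143,145):
    r=np.where(dark[v,275:390])[0]+275
    if len(r): 
        a,b=onz(c,r[0]-.5,v,.006),onz(c,r[-1]+.5,v,.006); print(v,r[0],r[-1],a[:2].round(4),b[:2].round(4),np.linalg.norm(a-b).round(4),((a+b)/2)[:2].round(4))
red=((hsv[...,0]<8)|(hsv[...,0]>172))&(hsv[...,1]>150)&(hsv[...,2]>90); m=red.astype(np.uint8); m[:185]=0;m[220:]=0;m[:,:280]=0;m[:,385:]=0
(cx,cy),wh,an=cv2.minAreaRect(cv2.findNonZero(m)); print(cx,cy,wh,an)
ends=[onz(c,u,cy,.147) for u in (cx-max(wh)/2,cx+max(wh)/2)]
print('bar',onz(c,cx,cy,.147),np.linalg.norm(ends[0]-ends[1]))
d=ends[1]-ends[0]; print('bar dir',np.degrees(np.arctan2(d[1],d[0]))-90)
print('edgemid',L.mean(0))
E
```

```text
edge yaw normal 31.952719884231193 0.0007691808924943056
137 283 375 [0.5125 0.3277] [0.445  0.4399] 0.131 [0.4787 0.3838]
139 283 362 [0.5149 0.329 ] [0.4567 0.4258] 0.1129 [0.4858 0.3774]
141 297 362 [0.5071 0.3473] [0.459  0.4273] 0.0934 [0.4831 0.3873]
143 298 361 [0.5088 0.3499] [0.4621 0.4276] 0.0907 [0.4855 0.3887]
145 299 360 [0.5105 0.3524] [0.4652 0.4279] 0.0881 [0.4878 0.3902]
332.0 202.0 (12.0, 78.0) 90.0
bar [0.52077905 0.40977961 0.147     ] 0.07743241576848327
bar dir 31.009532324150413
edgemid [0.47418405 0.38347569 0.006     ]
```

```bash
python3 - <<'E'
from h import *
o=bot.get_obs(); s=[*o['ee_pos'],o['tcp_rot'][2]]
plan([.38,.25,.27],206,10,s); plan([.38,-.05,.26],202,10,[.38,.25,.27,206]); plan([.437,-.22,.25],200,5,[.38,-.05,.26,202])
E
```

```text
[0.02, -0.0052, -0.0, 0.009], [0.0199, -0.0054, -0.0, 0.009], [0.0199, -0.0055, -0.0, 0.009], [0.0198, -0.0057, -0.0, 0.009], [0.0198, -0.0059, -0.0, 0.009],
[0.0197, -0.0061, -0.0, 0.009], [0.0197, -0.0062, -0.0, 0.009], [0.0196, -0.0064, -0.0, 0.009], [0.0195, -0.0066, -0.0, 0.009], [0.0195, -0.0068, -0.0, 0.009],
[0.0132, -0.027, 0.001, 0.007], [0.013, -0.0271, 0.001, 0.007], [0.0128, -0.0271, 0.001, 0.007], [0.0126, -0.0272, 0.001, 0.007], [0.0124, -0.0273, 0.001, 0.007],
[0.0122, -0.0274, 0.001, 0.007], [0.012, -0.0275, 0.001, 0.007], [0.0118, -0.0276, 0.001, 0.007], [0.0116, -0.0277, 0.001, 0.007], [0.0114, -0.0277, 0.001, 0.007],
[0.0022, -0.0358, 0.002, 0.007], [0.0019, -0.0358, 0.002, 0.007], [0.0017, -0.0358, 0.002, 0.007], [0.0014, -0.0358, 0.002, 0.007], [0.0012, -0.0358, 0.002, 0.007],
```

Emit:
play_rows(steps=[[[0.02,-0.005,0,0.009],[0.02,-0.0055,0,0.009],[0.02,-0.0055,0,0.009],[0.02,-0.0055,0,0.009],[0.02,-0.006,0,0.009]]])

```text
time: 1.87
ee_pos: [0.4457, 0.3257, 0.2708]
tcp_rot: [-180.0, -0.0, -151.7]
wrist_force: [-0.4, 0.0, 0.3]
opening: 0.0854
grasp_force: 0.0
```

Emit:
play_rows(steps=[[[0.0197,-0.006,0,0.009],[0.0197,-0.006,0,0.009],[0.0196,-0.0065,0,0.009],[0.0195,-0.0065,0,0.009],[0.0195,-0.007,0,0.009]]])

```text
time: 2.28
ee_pos: [0.3732, 0.2523, 0.271]
tcp_rot: [-180.0, -0.0, -154.3]
wrist_force: [-0.2, 0.5, 1.0]
opening: 0.0855
grasp_force: 0.0
```

Emit:
play_rows(steps=[[[0.0132,-0.027,0.001,0.007],[0.013,-0.027,0.001,0.007],[0.0128,-0.027,0.001,0.007],[0.0126,-0.027,0.001,0.007],[0.0124,-0.027,0.001,0.007]]])

```text
time: 2.7
ee_pos: [0.3725, 0.1024, 0.2661]
tcp_rot: [-180.0, 0.0, -156.3]
wrist_force: [0.4, 0.4, 0.9]
opening: 0.0855
grasp_force: 0.0
```

Emit:
play_rows(steps=[[[0.012,-0.0275,0.001,0.007],[0.012,-0.0275,0.001,0.007],[0.012,-0.0275,0.001,0.007],[0.0116,-0.0277,0.001,0.007],[0.0114,-0.0277,0.001,0.007]]])

```text
time: 3.12
ee_pos: [0.3719, -0.0478, 0.2612]
tcp_rot: [-180.0, 0.0, -158.3]
wrist_force: [0.2, -0.0, -0.1]
opening: 0.0852
grasp_force: 0.0
```

Emit:
play_rows(steps=[[[0.002,-0.036,0.002,0.007],[0.002,-0.036,0.002,0.007],[0.0017,-0.036,0.002,0.007],[0.0014,-0.036,0.002,0.007],[0.001,-0.036,0.002,0.007]]])

```text
time: 3.53
ee_pos: [0.4291, -0.2193, 0.251]
tcp_rot: [180.0, 0.0, -160.3]
wrist_force: [0.7, 0.6, 0.2]
opening: 0.0854
grasp_force: 0.0
```

Emit:
play_rows(steps=[[[0,0,0,0],[0,0,0,0],[0,0,0,0],[0,0,0,0],[0,0,0,0]]])

```text
time: 3.95
ee_pos: [0.429, -0.2164, 0.2518]
tcp_rot: [-180.0, 0.0, -160.2]
wrist_force: [0.7, 0.1, 0.2]
opening: 0.0856
grasp_force: 0.0
```

```bash
python3 - <<'E'
from h import *
c=cam('wrist'); cv2.imwrite('pics/w3.png',c['img']); o=bot.get_obs(); print(o['q'].round(1),o['ee_pos'].round(4),o['tcp_rot'].round(2),o['time'])
for p in [(.381,-.24,.03),(.478,-.205,.008)]: print(proj(c,p))
E
```

```text
[-26.8  -4.1   3.3  97.3   0.  -46.6] [ 0.429  -0.2165  0.2518] [-1.7996e+02  4.0000e-02 -1.6020e+02] 4.0
[318.46245824 132.79139079]
[319.2204254  204.82632638]
```

View pics/w3.png

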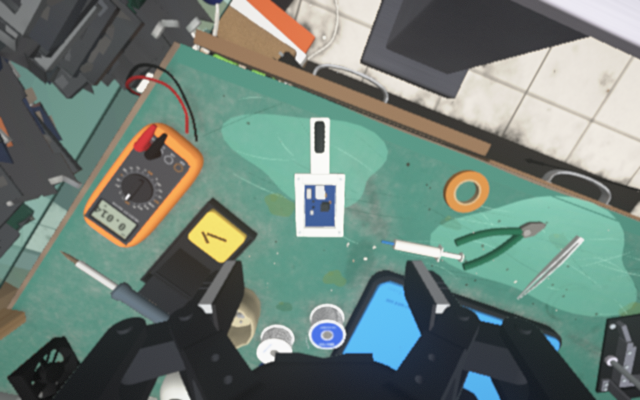

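The wrist view shows the tray straight up the picture, with the black knob at (319,136) and the white plate at (320,205). The side cutters, roll and syringe are off to the right, clear of it.

```bash
cat > tray.py <<'E'
from h import *
c=load('wrist'); im=c['img']; hsv=cv2.cvtColor(im,cv2.COLOR_BGR2HSV)
k=np.zeros(im.shape[:2],np.uint8); k[112:160,308:332]=(hsv[112:160,308:332,2]<80)
n,l,st,ce=cv2.connectedComponentsWithStats(k); i=1+np.argmax(st[1:,4]); print('knob px',st[i],ce[i])
x,y,w,h=st[i][:4]; t=onz(c,ce[i][0],ce[i][1],.03); print('knob',t)
w_=((hsv[...,1]<60)&(hsv[...,2]>150)).astype(np.uint8); w_[:172]=0;w_[245:]=0;w_[:,:285]=0;w_[:,355:]=0
r=cv2.minAreaRect(max(cv2.findContours(w_,0,2)[0],key=cv2.contourArea)); print(r)
b=np.array([onz(c,*p,.008) for p in cv2.boxPoints(r)]); print(b[:,:2].round(4)); m=b.mean(0); print('plate',m,np.linalg.norm(b[0]-b[1]),np.linalg.norm(b[1]-b[2]))
e=b[1]-b[0]; f=b[2]-b[1]
print('yaws',[np.degrees(np.arctan2(v[1],v[0])) for v in (e,f,m-t)],'dist',np.linalg.norm((m-t)[:2]))
bl=((hsv[...,0]>100)&(hsv[...,0]<125)&(hsv[...,1]>130)).astype(np.uint8); bl[:175]=0;bl[240:]=0;bl[:,:290]=0;bl[:,350:]=0
r=cv2.minAreaRect(cv2.findNonZero(bl)); print('board',onz(c,*r[0],.007),r)
E
python3 tray.py
```

```text
knob px [315 122   9  30 254] [318.90551181 136.31102362]
knob [ 0.38487258 -0.23804248  0.03      ]
((324.0, 204.5), (65.0, 60.0), 90.0)
[[ 0.4443 -0.2541]
 [ 0.4161 -0.1756]
 [ 0.5086 -0.1387]
 [ 0.5391 -0.2236]]
plate [ 0.47704909 -0.19799993  0.008     ] 0.08338395470892296 0.09955961925296693
yaws [np.float64(109.76800874199468), np.float64(21.783447253853467), np.float64(23.48068609138162)] dist 0.10049832872391821
board [ 0.47844528 -0.20442769  0.007     ] ((319.5, 205.0), (38.0, 27.0), 90.0)
```

Knob measured at (0.3845, -0.238) with yaw about 19.8°. The board centre lies 99 mm ahead of it, which agrees with the given 100 mm.

Emit:
play_rows(steps=[[[0.005,-0.0005,0.02,0],[0.005,-0.0005,0.02,0],[0.005,-0.0005,0.02,0],[0.005,-0.0005,0.02,0],[0.005,-0.0005,0.02,0]]], gripper=0.05)

```text
time: 4.42
ee_pos: [0.4062, -0.2276, 0.1508]
tcp_rot: [-180.0, 0.0, -160.2]
wrist_force: [-0.3, -0.4, 0.3]
opening: 0.0502
grasp_force: 0.0
```

Emit:
play_rows(steps=[[[0.005,-0.0005,0.02,0],[0.005,-0.0005,0.02,0],[0.005,-0.0005,0.02,0],[0.005,-0.0005,0.02,0],[0.005,-0.0005,0.02,0]]])

```text
time: 4.83
ee_pos: [0.3836, -0.2385, 0.0508]
tcp_rot: [-180.0, 0.0, -160.2]
wrist_force: [-0.0, -0.5, 0.4]
opening: 0.0502
grasp_force: 0.0
```

Emit:
play_rows(steps=[[[0,0,0,0],[0,0,0,0],[0,0,0,0],[0,0,0,0],[0,0,0,0]]])

```text
time: 5.25
ee_pos: [0.3846, -0.2392, 0.0526]
tcp_rot: [-179.9, 0.1, -160.3]
wrist_force: [0.4, -0.0, 0.5]
opening: 0.05
grasp_force: 0.0
```

```bash
python3 - <<'E'
from h import *
c=cam('wrist'); cv2.imwrite('pics/w4.png',c['img']); o=bot.get_obs(); print(o['ee_pos'].round(4),o['tcp_rot'].round(2),o['time'],o['opening'])
for p in [(.3845,-.238,.036),(.478,-.2044,.008)]: print(proj(c,p))
plan([.3845,-.238,.011],199.8,5)
hsv=cv2.cvtColor(c['img'],cv2.COLOR_BGR2HSV)
for v in range(200,290,10): print(v,''.join('#' if x<70 else ('o' if x>170 else '.') for x in hsv[v,230:420:2,2]))
E
```

```text
[ 0.3844 -0.2392  0.0524] [-1.7992e+02  6.0000e-02 -1.6026e+02] 5.3 0.05030088370740266
[324.77213389 248.4422223 ]
[324.58596125 338.85046227]
[-0.0001, 0.0002, 0.0083, -0.0002], [-0.0001, 0.0002, 0.0083, -0.0002], [-0.0001, 0.0002, 0.0083, -0.0002], [-0.0001, 0.0002, 0.0083, -0.0002], [-0.0001, 0.0002, 0.0083, -0.0002],
200 oooooooooooooooooooooooooooooooooooooo..oooooooooooooooo.......................................
210 oooooooooooooooooooooooooooooooooooooooooooo#######.ooooooooooooooooooooooooooooo..............
220 ooooooooooooooooooooooooooooooooooooooooooo#########.ooooooooooooooooooooooooooooooooooooooooo.
230 oooooooooooooooooooooooooooooooooooooooooo.######..##oooooooooooooooooooooooooooooooooooooooooo
240 ooooooooooooooooooooooooooooooooooooooooooo###.....#.oooooooooooooooooooooooooooooooooooooooooo
250 oooooooooooooooooooo.o..ooooooooooooooooooo###.......ooooooooooooooooo...o..ooooooooooooooooooo
260 oooooooooooo.........###.ooooooooooooooooo.##........oooooooooooooooo.###.........ooooooooooooo
270 oooooooo.####.......#####.ooooooooooooooooo.#.......ooooooooooooooooo.#####......####.ooooooooo
280 oooooo.####.......#######.ooooooooooooooooooooooooooooooooooooooooooo.#######......#####.oooooo
```

View pics/w4.png

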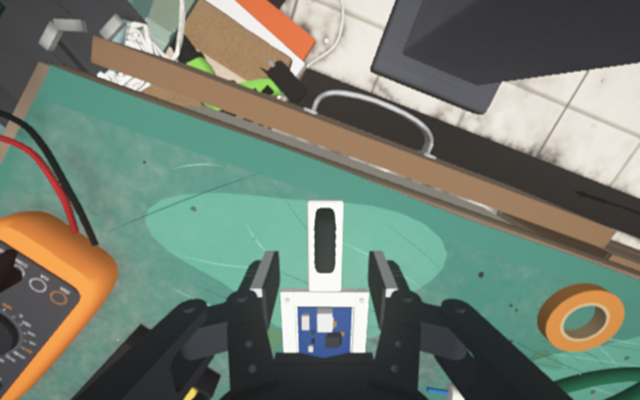

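The fingers straddle the knob, whose top spans rows 207–274 and is centred on column 325 as predicted. Descending and gripping.

Emit:
play_rows(steps=[[[0,0.0002,0.0085,0],[0,0.0002,0.0085,0],[0,0.0002,0.0085,0],[0,0.0002,0.008,0],[0,0.0002,0.008,0]]])

```text
time: 5.72
ee_pos: [0.383, -0.2378, 0.0085]
tcp_rot: [180.0, -0.0, -160.3]
wrist_force: [0.1, 1.0, -0.1]
opening: 0.0503
grasp_force: 0.0
```

Emit:
play_rows(steps=[[[0,0,0,0],[0,0,0,0],[0,0,0,0],[0,0,0,0],[0,0,0,0]]], gripper=0.0, squeeze=60)

```text
time: 6.13
ee_pos: [0.3836, -0.2382, 0.0102]
tcp_rot: [-180.0, 0.0, -160.3]
wrist_force: [-0.3, 0.7, -1.3]
opening: 0.0129
grasp_force: 59.5
```

Emit:
play_rows(steps=[[[0,0,0,0],[0,0,0,0],[0,0,0,0],[0,0,0,0],[0,0,0,0]]])

```text
time: 6.55
ee_pos: [0.3835, -0.2382, 0.0101]
tcp_rot: [-180.0, 0.0, -160.3]
wrist_force: [-0.4, -0.7, 4.0]
opening: 0.0127
grasp_force: 60.1
```

Emit:
play_rows(steps=[[[0,0,-0.002,0],[0,0,-0.003,0],[0,0,-0.005,0],[0,0,-0.005,0],[0,0,-0.005,0]]])

```text
time: 6.97
ee_pos: [0.3833, -0.238, 0.0303]
tcp_rot: [180.0, -0.0, -160.3]
wrist_force: [-0.6, -0.7, -1.8]
opening: 0.013
grasp_force: 59.4
```

```bash
python3 - <<'E'
from h import *
c=cam('wrist'); o=bot.get_obs(); print(o['ee_pos'].round(4),o['tcp_rot'].round(2),o['time'],o['opening'],o['wrist_force'],o['torque'],o['grasp_force'])
s=cam('scene'); cv2.imwrite('pics/s5.png',np.hstack([cv2.resize(s['img'][230:370,250:430],(450,350)),c['img'][100:400,140:480]] if 0 else [cv2.resize(s['img'][240:360,270:420],(375,300)),c['img'][100:400,140:480]]))
E
```

```text
[ 0.3838 -0.2383  0.0314] [-1.7994e+02  5.0000e-02 -1.6028e+02] 7.0167 0.013095234930870723 [ 0.87183082 -1.88571152 -0.24661461] [-0.14526033  0.04168817 -0.02139576] 59.47407424449921
```

View pics/s5.png

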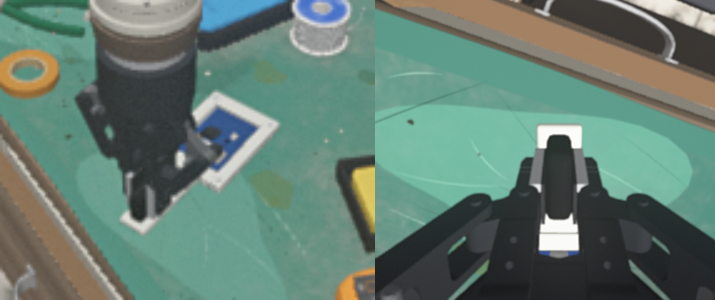

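The tray is gripped and level at 13 mm opening, and the board is in its nest. I'll plan the carry round the microscope.

```bash
python3 - <<'E'
from h import *
plan([.36,-.15,.14],201,10); print(); plan([.34,.15,.14],207,15,[.36,-.15,.14,201]); print(); plan([.3294,.2933,.06],211.4,10,[.34,.15,.14,207])
E
```

```text
[-0.0007, 0.0091, -0.0109, -0.0022], [-0.0008, 0.0091, -0.0109, -0.0022], [-0.0008, 0.0091, -0.0109, -0.0022], [-0.0008, 0.0091, -0.0109, -0.0022], [-0.0008, 0.0091, -0.0109, -0.0022],
[-0.0008, 0.0091, -0.0109, -0.0022], [-0.0009, 0.0091, -0.0109, -0.0022], [-0.0009, 0.0091, -0.0109, -0.0022], [-0.0009, 0.0091, -0.0109, -0.0022], [-0.0009, 0.0091, -0.0109, -0.0022],

[-0.0059, 0.0191, -0.0, -0.007], [-0.0061, 0.0191, -0.0, -0.007], [-0.0062, 0.0191, -0.0, -0.007], [-0.0063, 0.019, -0.0, -0.007], [-0.0065, 0.019, -0.0, -0.007],
[-0.0066, 0.0189, -0.0, -0.007], [-0.0067, 0.0189, -0.0, -0.007], [-0.0069, 0.0188, -0.0, -0.007], [-0.007, 0.0188, -0.0, -0.007], [-0.0071, 0.0187, -0.0, -0.007],
[-0.0072, 0.0187, -0.0, -0.007], [-0.0074, 0.0186, -0.0, -0.007], [-0.0075, 0.0186, -0.0, -0.007], [-0.0076, 0.0185, -0.0, -0.007], [-0.0078, 0.0185, -0.0, -0.007],

[-0.0056, 0.0132, 0.008, -0.0077], [-0.0057, 0.0132, 0.008, -0.0077], [-0.0058, 0.0132, 0.008, -0.0077], [-0.0059, 0.0131, 0.008, -0.0077], [-0.006, 0.0131, 0.008, -0.0077],
[-0.0061, 0.013, 0.008, -0.0077], [-0.0062, 0.013, 0.008, -0.0077], [-0.0063, 0.0129, 0.008, -0.0077], [-0.0064, 0.0129, 0.008, -0.0077], [-0.0065, 0.0128, 0.008, -0.0077],
```

Emit:
play_rows(steps=[[[0,0.005,-0.01,-0.002],[-0.001,0.009,-0.011,-0.002],[-0.001,0.009,-0.011,-0.002],[-0.001,0.009,-0.011,-0.002],[-0.001,0.009,-0.011,-0.002]]])

```text
time: 7.48
ee_pos: [0.3729, -0.1971, 0.0854]
tcp_rot: [-180.0, 0.0, -159.7]
wrist_force: [0.3, -0.2, -1.3]
opening: 0.0127
grasp_force: 59.4
```

Emit:
play_rows(steps=[[[-0.001,0.01,-0.011,-0.002],[-0.001,0.01,-0.011,-0.002],[-0.001,0.01,-0.011,-0.002],[-0.001,0.01,-0.011,-0.002],[-0.001,0.01,-0.01,-0.002]]])

```text
time: 7.9
ee_pos: [0.36, -0.1485, 0.1392]
tcp_rot: [-180.0, 0.0, -159.1]
wrist_force: [0.1, 0.3, -1.9]
opening: 0.0128
grasp_force: 59.4
```

Emit:
play_rows(steps=[[[-0.006,0.019,0,-0.007],[-0.006,0.019,0,-0.007],[-0.006,0.019,0,-0.007],[-0.0063,0.019,0,-0.007],[-0.0065,0.019,0,-0.007]]])

```text
time: 8.32
ee_pos: [0.3533, -0.0486, 0.1384]
tcp_rot: [-180.0, 0.0, -157.1]
wrist_force: [-0.3, 0.6, -0.6]
opening: 0.0124
grasp_force: 59.4
```

Emit:
play_rows(steps=[[[-0.0066,0.019,0,-0.007],[-0.0067,0.019,0,-0.007],[-0.0069,0.019,0,-0.007],[-0.007,0.019,0,-0.007],[-0.007,0.019,0,-0.007]]])

```text
time: 8.73
ee_pos: [0.3463, 0.0522, 0.1384]
tcp_rot: [-180.0, 0.0, -155.1]
wrist_force: [-0.5, 0.2, -1.1]
opening: 0.0128
grasp_force: 59.4
```

Emit:
play_rows(steps=[[[-0.0072,0.0187,0,-0.007],[-0.0074,0.0186,0,-0.007],[-0.0075,0.0186,0,-0.007],[-0.0076,0.0185,0,-0.007],[-0.0078,0.0185,0,-0.007]]])

```text
time: 9.15
ee_pos: [0.3398, 0.1522, 0.1384]
tcp_rot: [180.0, 0.0, -153.1]
wrist_force: [0.0, 0.3, -1.8]
opening: 0.0128
grasp_force: 59.4
```

Emit:
play_rows(steps=[[[-0.0056,0.013,0.006,-0.0077],[-0.0057,0.013,0.007,-0.0077],[-0.0058,0.013,0.008,-0.0077],[-0.006,0.013,0.008,-0.0077],[-0.006,0.013,0.008,-0.0077]]])

```text
time: 9.57
ee_pos: [0.3353, 0.223, 0.101]
tcp_rot: [180.0, 0.0, -150.9]
wrist_force: [-0.3, 1.2, -2.1]
opening: 0.0132
grasp_force: 59.4
```

Emit:
play_rows(steps=[[[-0.006,0.013,0.008,-0.0077],[-0.0062,0.013,0.008,-0.0077],[-0.0063,0.013,0.008,-0.0077],[-0.0064,0.013,0.006,-0.0077],[-0.0065,0.012,0.004,-0.0077]]])

```text
time: 9.98
ee_pos: [0.3303, 0.294, 0.0666]
tcp_rot: [180.0, -0.0, -148.7]
wrist_force: [0.9, -0.5, -1.3]
opening: 0.0131
grasp_force: 59.4
```

Emit:
play_rows(steps=[[[0,0,0,0],[0,0,0,0],[0,0,0,0],[0,0,0,0],[0,0,0,0]]])

```text
time: 10.4
ee_pos: [0.3314, 0.2927, 0.0672]
tcp_rot: [180.0, 0.0, -148.8]
wrist_force: [-0.1, 0.2, -1.3]
opening: 0.0129
grasp_force: 59.4
```

```bash
python3 - <<'E'
from h import *
c=cam('wrist'); t=cam('top'); s=cam('scene'); o=bot.get_obs(); print(o['q'].round(1),o['ee_pos'].round(4),o['tcp_rot'].round(2),o['time'],o['opening'],o['wrist_force'].round(1))
a=cv2.resize(t['img'][190:280,160:280],(480,360),interpolation=cv2.INTER_CUBIC); b=cv2.resize(s['img'][120:240,180:286],(318,360),interpolation=cv2.INTER_CUBIC)
cv2.imwrite('pics/t6.png',np.hstack([a,b]))
plan([.3294,.2933,.018],211.4,5)
E
```

```text
[ 41.5  -9.9 -22.5  77.4  -0.   10.2] [0.3314 0.2928 0.067 ] [ 1.8000e+02  2.0000e-02 -1.4874e+02] 10.55 0.013119558705891246 [-0.2  0.5 -1.6]
[0.0003, 0.0003, 0.0098, -0.0005], [0.0003, 0.0003, 0.0098, -0.0005], [0.0003, 0.0003, 0.0098, -0.0005], [0.0003, 0.0003, 0.0098, -0.0005], [0.0003, 0.0003, 0.0098, -0.0005],
```

View pics/t6.png

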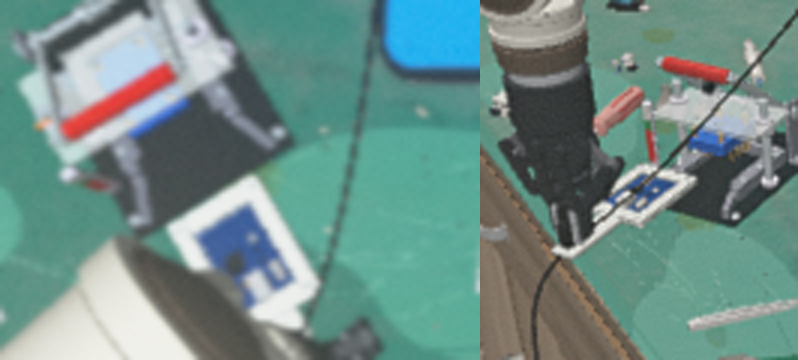

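The tray is ahead of the mouth, board in its nest, and looks aligned; the plate's leading corners are at full-picture (202,247) and (225,234). I'll check its lateral position, then lower it.

```bash
python3 - <<'E'
from h import *
t=load('top'); y=np.radians(31.4); u=np.array([np.cos(y),np.sin(y)]); n=np.array([-u[1],u[0]]); d=np.array([.466,.3767])
hsv=cv2.cvtColor(t['img'],cv2.COLOR_BGR2HSV)
w=((hsv[...,1]<50)&(hsv[...,2]>165)).astype(np.uint8); w[:232]=0;w[275:]=0;w[:,:198]=0;w[:,245:]=0
b=((hsv[...,0]>100)&(hsv[...,0]<128)&(hsv[...,1]>90)).astype(np.uint8); b[:240]=0;b[275:]=0;b[:,:205]=0;b[:,238:]=0
for nm,z,m in (('white',.065,w),('board',.066,b)):
    P=np.array([onz(t,*p[0],z)[:2]-d for p in cv2.findNonZero(m)]); A=P@u; L=P@n
    print(nm,'along',A.min(),A.max(),'lat',[np.percentile(L,q).round(4) for q in (1,50,99)])
    if nm=='white':
        s=(A>A.max()-.06)
        for e in np.arange(A.max()-.06,A.max(),.01):
            k=(A>=e)&(A<e+.01); print(round(e,3),L[k].min().round(4),L[k].max().round(4),((L[k].min()+L[k].max())/2).round(4))
o=bot.get_obs(); q=o['ee_pos'][:2]-d; print('tcp',q@u,q@n)
p=d-.155*u+0*n; print(p); plan([*p,.0185],211.4,10)
E
```

```text
white along -0.11716035680976335 -0.005738782224204298 lat [np.float64(-0.0383), np.float64(-0.0086), np.float64(0.074)]
-0.066 -0.0383 0.0756 0.0186
-0.056 -0.0379 0.0702 0.0162
-0.046 -0.0388 0.0327 -0.003
-0.036 -0.0383 0.0337 -0.0023
-0.026 -0.0388 0.0339 -0.0025
-0.016 -0.0393 0.0335 -0.0029
board along -0.08511000863273857 -0.024583528179953885 lat [np.float64(-0.0224), np.float64(-0.0059), np.float64(0.0167)]
tcp -0.1586236562583253 -0.0014953548365357681
[0.33369963 0.29594351]
[-0.0004, 0.0002, 0.0049, -0.0002], [-0.0004, 0.0002, 0.0049, -0.0002], [-0.0004, 0.0002, 0.0049, -0.0002], [-0.0004, 0.0002, 0.0049, -0.0002], [-0.0004, 0.0002, 0.0049, -0.0002],
[-0.0004, 0.0001, 0.0049, -0.0002], [-0.0004, 0.0001, 0.0049, -0.0002], [-0.0004, 0.0001, 0.0049, -0.0002], [-0.0004, 0.0001, 0.0049, -0.0002], [-0.0004, 0.0001, 0.0049, -0.0002],
```

Emit:
play_rows(steps=[[[-0.0004,0.0004,0.006,0],[-0.0004,0.0004,0.006,-0.001],[-0.0004,0.0004,0.006,-0.001],[-0.0004,0.0003,0.006,0],[-0.0004,0.0003,0.006,0]]])

```text
time: 10.97
ee_pos: [0.3318, 0.2955, 0.0358]
tcp_rot: [-180.0, -0.0, -148.6]
wrist_force: [-0.4, -0.3, -1.1]
opening: 0.013
grasp_force: 59.4
```

Emit:
play_rows(steps=[[[-0.0004,0,0.006,0],[-0.0004,0,0.006,0],[-0.0004,0,0.004,0],[-0.0004,0,0.003,0],[-0.0004,0,0.001,0]]])

```text
time: 11.38
ee_pos: [0.3335, 0.2965, 0.0162]
tcp_rot: [-180.0, -0.0, -148.6]
wrist_force: [0.1, -0.2, -1.2]
opening: 0.0125
grasp_force: 59.4
```

Emit:
play_rows(steps=[[[0,0,0,0],[0,0,0,0],[0,0,0,0],[0,0,0,0],[0,0,0,0]]])

```text
time: 11.8
ee_pos: [0.3338, 0.2967, 0.017]
tcp_rot: [180.0, 0.0, -148.6]
wrist_force: [0.4, 0.5, -1.4]
opening: 0.0126
grasp_force: 59.4
```

```bash
cat >> h.py <<'E'
Y=np.radians(31.4); U=np.array([np.cos(Y),np.sin(Y)]); N=np.array([-U[1],U[0]]); D=np.array([.466,.3767])
def st():
    o=bot.get_obs(); q=o['ee_pos'][:2]-D
    print('along %.4f lat %.4f z %.4f'%(q@U,q@N,o['ee_pos'][2]),'yaw',o['tcp_rot'].round(2),'F along/lat/z',(o['wrist_force'][:2]@U).round(1),(o['wrist_force'][:2]@N).round(1),o['wrist_force'][2].round(1),'t',o['time'],o['opening'].round(4),o['grasp_force'].round(1))
E
python3 -c "
from h import *
st()"
```

```text
Traceback (most recent call last):
  File "h.py", line 29, in st
    print('along %.4f lat %.4f z %.4f'%(q@U,q@N,o['ee_pos'][2]),'yaw',o['tcp_rot'].round(2),'F along/lat/z',(o['wrist_force'][:2]@U).round(1),(o['wrist_force'][:2]@N).round(1),o['wrist_force'][2].round(1),'t',o['time'],o['opening'].round(4),o['grasp_force'].round(1))
                                                                                                                                                                                                                           ^^^^^^^^^^^^^^^^^^
AttributeError: 'float' object has no attribute 'round'
```

Emit:
play_rows(steps=[[[-0.003,0,-0.0005,0],[-0.006,-0.0002,0,0],[-0.006,-0.0002,0,0],[-0.006,0,0,0],[-0.006,0,0,0]]])

```text
time: 12.22
ee_pos: [0.3576, 0.3108, 0.0172]
tcp_rot: [-180.0, 0.0, -148.6]
wrist_force: [-0.3, 0.9, -1.6]
opening: 0.013
grasp_force: 59.4
```

Emit:
play_rows(steps=[[[-0.006,0,0,0],[-0.006,0,0,0],[-0.006,0,0,0],[-0.006,0,0,0],[-0.006,0,0,0]]])

```text
time: 12.63
ee_pos: [0.3831, 0.3263, 0.0172]
tcp_rot: [-180.0, -0.0, -148.6]
wrist_force: [-0.4, 0.3, -1.1]
opening: 0.0132
grasp_force: 59.4
```

```bash
sed -i "s/o\['opening'\].round(4),o\['grasp_force'\].round(1)/round(o['opening'],4),round(o['grasp_force'],1)/" h.py
python3 -c "
from h import *
st()"
```

```text
along -0.0970 lat 0.0002 z 0.0172 yaw [-1.8000e+02 -1.0000e-02 -1.4859e+02] F along/lat/z -0.2 0.5 -1.1 t 12.6333 0.0132 59.4
```

Emit:
play_rows(steps=[[[-0.005,0,0,0],[-0.005,0,0,0],[-0.005,0,0,0],[-0.005,0,0,0],[-0.005,0,0,0]]])

```text
time: 13.05
ee_pos: [0.4043, 0.3393, 0.0173]
tcp_rot: [-180.0, -0.0, -148.6]
wrist_force: [0.4, 0.5, -2.0]
opening: 0.0132
grasp_force: 59.4
```

Emit:
play_rows(steps=[[[-0.005,0,0,0],[-0.005,0,0,0],[-0.005,0,0,0],[-0.005,0,0,0],[-0.005,0,0,0]]])

```text
time: 13.47
ee_pos: [0.4257, 0.3523, 0.0173]
tcp_rot: [180.0, -0.0, -148.6]
wrist_force: [-0.0, -0.4, -2.2]
opening: 0.0126
grasp_force: 59.4
```

```bash
python3 -c "
from h import *
st()"
```

```text
along -0.0471 lat 0.0002 z 0.0173 yaw [ 180.     -0.   -148.59] F along/lat/z -0.3 -0.4 -2.2 t 13.4667 0.0126 59.4
```

Emit:
play_rows(steps=[[[-0.004,0,0,0],[-0.004,0,0,0],[-0.004,0,0,0],[-0.004,0,0,0],[-0.004,0,0,0]]])

```text
time: 13.88
ee_pos: [0.4426, 0.3627, 0.0173]
tcp_rot: [-180.0, -0.0, -148.6]
wrist_force: [-0.0, 0.4, -1.4]
opening: 0.0131
grasp_force: 59.4
```

Emit:
play_rows(steps=[[[-0.004,0,0,0],[-0.004,0,0,0],[-0.004,0,0,0],[-0.003,0,0,0],[-0.002,0,0,0]]])

```text
time: 14.3
ee_pos: [0.4571, 0.3716, 0.0173]
tcp_rot: [180.0, 0.0, -148.6]
wrist_force: [-1.1, -0.1, -0.8]
opening: 0.0128
grasp_force: 59.4
```

```bash
python3 -c "
from h import *
st()"
```

```text
along -0.0102 lat 0.0002 z 0.0173 yaw [ 180.      0.   -148.59] F along/lat/z -1.0 0.5 -0.8 t 14.3 0.0128 59.4
```

Now slow steps until the end stop is felt.

Emit:
play_rows(steps=[[[-0.0012,0,0,0],[-0.0012,0,0,0],[-0.0012,0,0,0],[-0.0012,0,0,0],[-0.0012,0,0,0]]])

```text
time: 14.72
ee_pos: [0.4617, 0.3744, 0.0173]
tcp_rot: [180.0, -0.0, -148.6]
wrist_force: [-8.8, -3.2, 0.3]
opening: 0.013
grasp_force: 59.7
```

Emit:
play_rows(steps=[[[-0.0008,0,0,0],[-0.0008,0,0,0],[-0.0008,0,0,0],[0,0,0,0],[0,0,0,0]]])

```text
time: 15.13
ee_pos: [0.4616, 0.3744, 0.0167]
tcp_rot: [180.0, -0.3, -148.6]
wrist_force: [-11.9, -6.4, 4.3]
opening: 0.0132
grasp_force: 60.3
```

```bash
python3 -c "
from h import *
st()"
```

```text
along -0.0050 lat 0.0004 z 0.0167 yaw [ 179.99   -0.32 -148.57] F along/lat/z -13.5 0.8 4.3 t 15.1333 0.0132 60.3
```

Emit:
play_rows(steps=[[[0.0005,0,0.0005,0],[0.0005,0,0.0005,0],[0.0005,0,0,0],[0,0,0,0],[0,0,0,0]]])

```text
time: 15.55
ee_pos: [0.4616, 0.3744, 0.0162]
tcp_rot: [180.0, -0.1, -148.6]
wrist_force: [-6.2, -2.8, 1.0]
opening: 0.0125
grasp_force: 59.9
```

Emit:
play_rows(steps=[[[0,0,0,0],[0,0,0,0],[0,0,0,0],[0,0,0,0],[0,0,0,0]]], gripper=0.045)

```text
time: 15.97
ee_pos: [0.4629, 0.3751, 0.0164]
tcp_rot: [-180.0, 0.0, -148.6]
wrist_force: [-0.1, 0.2, 0.9]
opening: 0.0449
grasp_force: 0.0
```

Emit:
play_rows(steps=[[[0,0,-0.008,0],[0,0,-0.014,0],[0,0,-0.014,0],[0,0,-0.014,0],[0,0,-0.014,0]]])

```text
time: 16.38
ee_pos: [0.4628, 0.375, 0.0817]
tcp_rot: [180.0, 0.0, -148.6]
wrist_force: [-0.4, 0.3, -0.6]
opening: 0.0451
grasp_force: 0.0
```

Emit:
play_rows(steps=[[[0.006,0,-0.02,0],[0.006,0,-0.02,0],[0.006,0,-0.02,0],[0.006,0,-0.02,0],[0.006,0,-0.02,0]]])

```text
time: 16.8
ee_pos: [0.4368, 0.3591, 0.1821]
tcp_rot: [180.0, 0.0, -148.6]
wrist_force: [-0.0, -0.3, 0.2]
opening: 0.0449
grasp_force: 0.0
```

Emit:
play_rows(steps=[[[0,0,0,0],[0,0,0,0],[0,0,0,0],[0,0,0,0],[0,0,0,0]]])

```text
time: 17.22
ee_pos: [0.4369, 0.3591, 0.1791]
tcp_rot: [-180.0, -0.1, -148.6]
wrist_force: [0.4, 0.9, -0.1]
opening: 0.0451
grasp_force: 0.0
```

```bash
python3 - <<'E'
from h import *
st(); c=cam('wrist'); im=c['img']
P=lambda a,l,z: proj(c,[*(D+a*U+l*N),z])
for nm,p in dict(knobc=P(0,0,.042),kn_front=P(.02,0,.042),kn_rear=P(-.02,0,.042),edge=P(.01,0,.006),bar=P(.064,0,.147),plate_rear=P(.052,0,.014)).items(): print(nm,p.round(1))
x,y=P(0,0,.042).astype(int); print(x,y)
x0=max(0,min(480,x-80)); y0=max(0,min(250,y-50))
cv2.imwrite('pics/w7.png',cv2.resize(im[y0:y0+150,x0:x0+160],(640,600),interpolation=cv2.INTER_CUBIC)); print(x0,y0)
E
```

```text
along -0.0340 lat 0.0001 z 0.1791 yaw [-1.7998e+02 -1.0000e-01 -1.4860e+02] F along/lat/z 0.8 0.6 -0.1 t 17.2167 0.0451 0.0
knobc [323.  223.5]
kn_front [323.1 240.5]
kn_rear [323.  205.9]
edge [323.1 219.6]
bar [323.  349.7]
plate_rear [323.1 254. ]
323 223
243 173
```

View pics/w7.png

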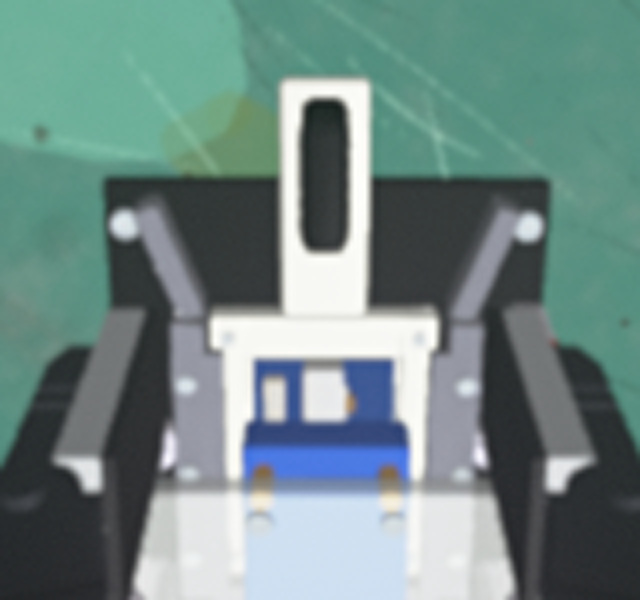

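The close-up shows the tray in the slot, with the base edge at crop row 179, the plate's rear edge at crop row 311, and the board in its nest. I'll check the distances.

```bash
python3 - <<'E'
from h import *
c=load('wrist'); g=cv2.cvtColor(c['img'],cv2.COLOR_BGR2GRAY).astype(float)
def edge(cols,r0,r1,sgn):
    p=g[r0:r1,cols].mean(1); d=sgn*np.diff(p); i=int(np.argmax(d)); 
    w=d[max(0,i-1):i+2]; return r0+(np.arange(max(0,i-1),i-1+len(w)+(i==0))[:len(w)]@w)/w.sum()+.5
A=lambda v,z,u=323: (onz(c,u,v,z)[:2]-D)@U
e=edge(list(range(285,305))+list(range(345,365)),205,230,-1); pr=edge(list(range(299,309))+list(range(339,348)),243,256,1)
print('edge',e,A(e,.006),'plate rear',pr,A(pr,.014),'diff want .042:',A(pr,.014)-A(e,.006))
kr=edge(range(320,327),190,205,-1); kf=edge(range(320,327),228,242,1); print('knob',kr,kf,A(kr,.030),A(kf,.042))
for v in (255,258): # plate/guide lateral
    print([( (onz(c,u,v,z)[:2]-D)@N).round(4) for u,z in ((296,.014),(352.5,.014))])
E
```

```text
edge 216.62504007694776 0.0061434139498596245 plate rear 251.45564892623716 0.04857665959358853 diff want .042: 0.042433245643728905
knob 197.24911660777386 235.53938223938223 -0.025706035617456807 0.014100984855377644
[np.float64(-0.0332), np.float64(0.036)]
[np.float64(-0.0333), np.float64(0.0361)]
```

The base-edge to plate-rear distance is 42.4 mm against 42 wanted, so the tray is home. Next I'll turn the gripper 90° and move it over the bar.

```bash
python3 - <<'E'
from h import *
p=D+.062*U; o=bot.get_obs(); s=[*o['ee_pos'],o['tcp_rot'][2]]; m=[*(D+0.0*U),.235]
plan(m,181.4,5,s); plan([*p,.225],121.4,10,[*m,181.4]); print(p)
E
```

```text
[-0.0068, -0.0, -0.0111, 0.1048], [-0.0068, 0.0007, -0.0111, 0.1048], [-0.0067, 0.0014, -0.0111, 0.1048], [-0.0065, 0.0021, -0.0111, 0.1048], [-0.0062, 0.0027, -0.0111, 0.1048],
[-0.0054, 0.0031, 0.001, 0.1047], [-0.005, 0.0036, 0.001, 0.1047], [-0.0046, 0.0041, 0.001, 0.1047], [-0.0041, 0.0046, 0.001, 0.1047], [-0.0036, 0.005, 0.001, 0.1047],
[-0.0031, 0.0054, 0.001, 0.1047], [-0.0025, 0.0057, 0.001, 0.1047], [-0.0019, 0.0059, 0.001, 0.1047], [-0.0013, 0.0061, 0.001, 0.1047], [-0.0006, 0.0062, 0.001, 0.1047],
[0.51892015 0.4090026 ]
```

Emit:
play_rows(steps=[[[-0.0068,0,-0.011,0.105],[-0.0068,0.0007,-0.011,0.105],[-0.0067,0.0014,-0.011,0.105],[-0.0065,0.002,-0.011,0.105],[-0.006,0.0027,-0.011,0.105]]])

```text
time: 17.68
ee_pos: [0.4663, 0.3769, 0.2351]
tcp_rot: [-180.0, -0.0, -179.0]
wrist_force: [0.7, 0.2, 0.9]
opening: 0.0452
grasp_force: 0.0
```

Emit:
play_rows(steps=[[[-0.0054,0.003,0.001,0.105],[-0.005,0.0036,0.001,0.105],[-0.0046,0.004,0.001,0.105],[-0.004,0.0046,0.001,0.105],[-0.0036,0.005,0.001,0.105]]])

```text
time: 18.1
ee_pos: [0.4926, 0.3928, 0.2295]
tcp_rot: [-179.9, -0.0, 150.9]
wrist_force: [-0.5, -0.2, -0.4]
opening: 0.0449
grasp_force: 0.0
```

Emit:
play_rows(steps=[[[-0.003,0.0054,0.001,0.105],[-0.0025,0.0057,0.001,0.105],[-0.002,0.006,0.001,0.105],[-0.0013,0.006,0.001,0.105],[-0.0006,0.006,0.001,0.104]]])

```text
time: 18.52
ee_pos: [0.5189, 0.4089, 0.2244]
tcp_rot: [-179.9, 0.0, 120.9]
wrist_force: [0.4, 0.1, -0.1]
opening: 0.0448
grasp_force: 0.0
```

Emit:
play_rows(steps=[[[0,0,0,0],[0,0,0,0],[0,0,0,0],[0,0,0,0],[0,0,0,0]]])

```text
time: 18.93
ee_pos: [0.5185, 0.4087, 0.2255]
tcp_rot: [180.0, -0.0, 121.3]
wrist_force: [0.7, -0.3, -0.3]
opening: 0.0451
grasp_force: 0.0
```

```bash
python3 - <<'E'
from h import *
st(); print(bot.get_obs()['q'].round(1)); c=cam('wrist'); im=c['img']; hsv=cv2.cvtColor(im,cv2.COLOR_BGR2HSV)
red=(((hsv[...,0]<8)|(hsv[...,0]>172))&(hsv[...,1]>140)&(hsv[...,2]>80)).astype(np.uint8)
n,l,s,ce=cv2.connectedComponentsWithStats(red)
for i in range(1,n):
    if s[i][4]>150: print(s[i],ce[i],[round(float((onz(c,*ce[i],.147)[:2]-D)@V),4) for V in (U,N)])
for l_ in (-.04,0,.04): print('expect bar px',proj(c,[*(D+.062*U+l_*N),.147]).round(1))
plan([*(D+.062*U),.133],121.4,10)
E
```

```text
along 0.0615 lat -0.0001 z 0.2255 yaw [179.99  -0.   121.32] F along/lat/z 0.4 -0.7 -0.3 t 18.9333 0.0451 0.0
[38.2 21.  28.3 97.4 -0.  96.9]
[ 315  166   19   92 1562] [323.83098592 210.48399488] [0.0622, 0.003]
[437 388  23  12 157] [447.59235669 395.18471338] [0.195, -0.2088]
expect bar px [323.6 256.3]
expect bar px [323.6 213.8]
expect bar px [323.5 166.5]
[0.0, 0.0, 0.0093, -0.0002], [0.0, 0.0, 0.0093, -0.0002], [0.0, 0.0, 0.0093, -0.0002], [0.0, 0.0, 0.0093, -0.0002], [0.0, 0.0, 0.0093, -0.0002],
[0.0, 0.0, 0.0093, -0.0002], [0.0, 0.0, 0.0093, -0.0002], [0.0, 0.0, 0.0093, -0.0002], [0.0, 0.0, 0.0093, -0.0002], [0.0, 0.0, 0.0093, -0.0002],
```

The bar reads 62 mm ahead, right under the gripper. Descending and pinching.

Emit:
play_rows(steps=[[[0,0,0.01,0],[0,0,0.01,0],[0,0,0.01,0],[0,0,0.01,0],[0,0,0.01,0]]])

```text
time: 19.4
ee_pos: [0.5186, 0.4087, 0.1745]
tcp_rot: [-180.0, 0.0, 121.2]
wrist_force: [0.5, -0.0, 0.1]
opening: 0.0447
grasp_force: 0.0
```

Emit:
play_rows(steps=[[[0,0,0.01,0],[0,0,0.01,0],[0,0,0.01,0],[0,0,0.007,0],[0,0,0.004,0]]])

```text
time: 19.82
ee_pos: [0.5184, 0.4085, 0.1328]
tcp_rot: [-179.9, 0.0, 121.2]
wrist_force: [0.1, 0.4, 0.1]
opening: 0.0448
grasp_force: 0.0
```

Emit:
play_rows(steps=[[[0,0,0,0],[0,0,0,0],[0,0,0,0],[0,0,0,0],[0,0,0,0]]], gripper=0.0, squeeze=50)

```text
time: 20.23
ee_pos: [0.5188, 0.4089, 0.1349]
tcp_rot: [180.0, -0.0, 121.2]
wrist_force: [-0.3, -0.6, 1.3]
opening: 0.014
grasp_force: 48.9
```

Emit:
play_rows(steps=[[[0,0,0,0],[0,0,0,0],[0,0,0,0],[0,0,0,0],[0,0,0,0]]])

```text
time: 20.65
ee_pos: [0.5188, 0.4089, 0.1348]
tcp_rot: [180.0, -0.0, 121.2]
wrist_force: [-1.7, -0.9, 4.7]
opening: 0.0142
grasp_force: 49.2
```

```bash
python3 - <<'E'
from h import *
st()
t=np.linspace(0,.61,21); a=160-125*np.cos(.7-t); z=67+125*np.sin(.7-t)
print(np.c_[np.diff(a),np.diff(z)].round(2).tolist())
s=cam('scene'); im=s['img']; hsv=cv2.cvtColor(im,cv2.COLOR_BGR2HSV)
P=proj(s,[*(D+.054*U+.063*N),.09]).round(); print('gauge',P)
x,y=P.astype(int)
for nm,lo,hi in (('orange',8,22),('green',45,75),('red',172,180)):
    m=cv2.inRange(hsv[y-25:y+35,x-25:x+25],(lo,130,110),(hi,255,255)); q=cv2.findNonZero(m)
    if q is not None: print(nm,len(q),q[:,0].min(0)+[x-25,y-25],q[:,0].max(0)+[x-25,y-25])
E
```

```text
along 0.0618 lat -0.0001 z 0.1348 yaw [179.96  -0.   121.23] F along/lat/z -1.9 0.1 4.7 t 20.65 0.0142 49.2
[[-2.41, -2.95], [-2.32, -3.03], [-2.23, -3.09], [-2.13, -3.16], [-2.03, -3.22], [-1.93, -3.28], [-1.83, -3.34], [-1.73, -3.4], [-1.63, -3.45], [-1.52, -3.5], [-1.41, -3.54], [-1.3, -3.58], [-1.19, -3.62], [-1.08, -3.66], [-0.97, -3.69], [-0.86, -3.71], [-0.75, -3.74], [-0.63, -3.76], [-0.52, -3.78], [-0.4, -3.79]]
gauge [236. 156.]
green 1 [235 161] [235 161]
```

Bar pinched (14 mm opening, 49 N). Now pulling along the arc.

Emit:
play_rows(steps=[[[0,-0.0024,0.003,0],[0,-0.0023,0.003,0],[0,-0.0022,0.0031,0],[0,-0.0021,0.0032,0],[0,-0.002,0.0032,0]]])

```text
time: 21.12
ee_pos: [0.5092, 0.4031, 0.1191]
tcp_rot: [180.0, -0.0, 121.2]
wrist_force: [-1.4, -1.0, 5.4]
opening: 0.0145
grasp_force: 49.4
```

Emit:
play_rows(steps=[[[0,-0.0019,0.0033,0],[0,-0.0018,0.0033,0],[0,-0.0017,0.0034,0],[0,-0.0016,0.0034,0],[0,-0.0015,0.0035,0]]])

```text
time: 21.53
ee_pos: [0.5019, 0.3987, 0.1023]
tcp_rot: [180.0, -0.0, 121.2]
wrist_force: [-1.5, -1.3, 7.8]
opening: 0.0141
grasp_force: 49.5
```

```bash
cat > lev.py <<'E'
from h import *
from scipy.optimize import brentq
st(); o=bot.get_obs(); a=(o['ee_pos'][:2]-D)@U*1000-61.8+64.4; z=o['ee_pos'][2]*1000-134.8+147.5
print('bar est',a,z,'theta',.7-np.arctan2(z-67,160-a),'r',np.hypot(z-67,160-a))
E
python3 lev.py
```

```text
along 0.0421 lat 0.0001 z 0.1023 yaw [ 1.7997e+02 -1.0000e-02  1.2123e+02] F along/lat/z -1.9 -0.3 7.8 t 21.5333 0.0141 49.5
bar est 44.71281030280446 115.02244109175436 theta 0.30531152851784543 r 124.88911464450442
```

Tracking well: θ is about 0.305 and the radius 124.9 mm. Continuing.

Emit:
play_rows(steps=[[[0,-0.0014,0.0035,0],[0,-0.0013,0.0036,0],[0,-0.0012,0.0036,0],[0,-0.0011,0.0037,0],[0,-0.001,0.0037,0]]])

```text
time: 21.95
ee_pos: [0.4968, 0.3956, 0.0843]
tcp_rot: [180.0, -0.0, 121.2]
wrist_force: [-2.5, -0.7, 7.0]
opening: 0.0142
grasp_force: 49.5
```

Emit:
play_rows(steps=[[[0,-0.0009,0.0037,0],[0,-0.0007,0.0037,0],[0,-0.0006,0.0038,0],[0,-0.0005,0.0038,0],[0,-0.0004,0.0038,0]]])

```text
time: 22.37
ee_pos: [0.4942, 0.394, 0.0658]
tcp_rot: [180.0, -0.0, 121.2]
wrist_force: [-2.9, -1.6, 9.5]
opening: 0.0139
grasp_force: 49.8
```

Emit:
play_rows(steps=[[[0,0,0,0],[0,0,0,0],[0,0,0,0],[0,0,0,0],[0,0,0,0]]])

```text
time: 22.78
ee_pos: [0.4942, 0.394, 0.0659]
tcp_rot: [180.0, -0.0, 121.2]
wrist_force: [-3.0, -1.6, 10.1]
opening: 0.0145
grasp_force: 49.8
```

```bash
cat >> lev.py <<'E'
# red bar ends in scene/top views (independent check)
for n in ('scene','top'):
    c=cam(n); hsv=cv2.cvtColor(c['img'],cv2.COLOR_BGR2HSV)
    red=(((hsv[...,0]<8)|(hsv[...,0]>172))&(hsv[...,1]>130)&(hsv[...,2]>80))
    for th in (0,.5,.61,.7):
        A=(160-125*np.cos(.7-th)-2.6)/1000; Z=(67+125*np.sin(.7-th))/1000
        ps=[proj(c,[*(D+A*U+l*N),Z]) for l in (-.03,-.02,.02,.03)]
        print(n,th,[(p.round(1).tolist(),int(red[int(round(p[1])),int(round(p[0]))])) for p in ps])
    for nm,lo,hi in (('orange',9,20),('green',40,72)):
        x,y=proj(c,[*(D+.054*U+.063*N),.08]).astype(int)
        m=cv2.inRange(hsv[y-25:y+25,x-25:x+25],(lo,110,90),(hi,255,255)); q=cv2.findNonZero(m)
        if nm=='green': q=cv2.findNonZero(cv2.inRange(hsv[y-25:y+25,x-25:x+25],(45,150,90),(72,255,255)))
        if q is not None: print(nm,len(q),q[:,0].mean(0)+[x-25,y-25],q[:,0].min(0)+[x-25,y-25],q[:,0].max(0)+[x-25,y-25])
E
python3 lev.py
```

```text
along 0.0331 lat 0.0001 z 0.0659 yaw [ 1.7996e+02 -1.0000e-02  1.2123e+02] F along/lat/z -3.4 0.2 10.1 t 22.7833 0.0145 49.8
bar est 35.68934648384387 78.63924357768153 theta 0.6066418789046614 r 124.85435742766217
scene 0 [([260.0, 144.2], 0), ([257.3, 143.6], 0), ([246.6, 141.3], 0), ([244.0, 140.7], 0)]
scene 0.5 [([256.8, 163.7], 0), ([254.1, 163.1], 0), ([243.6, 160.6], 0), ([241.0, 160.0], 0)]
scene 0.61 [([256.9, 167.8], 1), ([254.2, 167.2], 1), ([243.7, 164.6], 0), ([241.1, 164.0], 1)]
scene 0.7 [([257.1, 171.0], 0), ([254.5, 170.3], 0), ([244.0, 167.8], 0), ([241.4, 167.2], 0)]
top 0 [([200.0, 209.3], 0), ([196.7, 211.3], 0), ([183.5, 219.4], 0), ([180.1, 221.4], 0)]
top 0.5 [([210.8, 220.7], 1), ([207.6, 222.6], 1), ([195.1, 230.4], 0), ([191.9, 232.3], 0)]
top 0.61 [([212.4, 222.0], 1), ([209.3, 223.9], 1), ([196.9, 231.6], 0), ([193.8, 233.5], 0)]
top 0.7 [([213.6, 222.7], 1), ([210.5, 224.6], 0), ([198.2, 232.2], 0), ([195.1, 234.1], 0)]
```

θ is about 0.607 by arm position, the scene camera finds red at the 0.61 prediction, and the spring force is 10 N as specified. Holding for more than 3 s.

Emit:
play_rows(steps=[[[0,0,0,0],[0,0,0,0],[0,0,0,0],[0,0,0,0],[0,0,0,0]]])

```text
time: 23.3
ee_pos: [0.4942, 0.394, 0.0659]
tcp_rot: [180.0, -0.0, 121.2]
wrist_force: [-2.9, -1.6, 9.9]
opening: 0.0139
grasp_force: 49.8
```

Emit:
play_rows(steps=[[[0,0,0,0],[0,0,0,0],[0,0,0,0],[0,0,0,0],[0,0,0,0]]])

```text
time: 23.72
ee_pos: [0.4942, 0.394, 0.0659]
tcp_rot: [180.0, -0.0, 121.2]
wrist_force: [-2.6, -2.2, 9.9]
opening: 0.0139
grasp_force: 49.8
```

Emit:
play_rows(steps=[[[0,0,0,0],[0,0,0,0],[0,0,0,0],[0,0,0,0],[0,0,0,0]]])

```text
time: 24.13
ee_pos: [0.4942, 0.394, 0.0659]
tcp_rot: [180.0, -0.0, 121.2]
wrist_force: [-3.9, -2.3, 9.8]
opening: 0.0142
grasp_force: 49.8
```

Emit:
play_rows(steps=[[[0,0,0,0],[0,0,0,0],[0,0,0,0],[0,0,0,0],[0,0,0,0]]])

```text
time: 24.55
ee_pos: [0.4942, 0.394, 0.0659]
tcp_rot: [180.0, -0.0, 121.2]
wrist_force: [-3.8, -2.5, 10.0]
opening: 0.0141
grasp_force: 49.8
```

Emit:
play_rows(steps=[[[0,0,0,0],[0,0,0,0],[0,0,0,0],[0,0,0,0],[0,0,0,0]]])

```text
time: 24.97
ee_pos: [0.4942, 0.394, 0.0659]
tcp_rot: [180.0, -0.0, 121.2]
wrist_force: [-3.2, -2.5, 9.5]
opening: 0.0138
grasp_force: 49.8
```

Emit:
play_rows(steps=[[[0,0,0,0],[0,0,0,0],[0,0,0,0],[0,0,0,0],[0,0,0,0]]])

```text
time: 25.38
ee_pos: [0.4942, 0.394, 0.0659]
tcp_rot: [180.0, -0.0, 121.2]
wrist_force: [-2.9, -2.1, 10.0]
opening: 0.014
grasp_force: 49.8
```

Emit:
play_rows(steps=[[[0,0,0,0],[0,0,0,0],[0,0,0,0],[0,0,0,0],[0,0,0,0]]])

```text
time: 25.8
ee_pos: [0.4942, 0.394, 0.0659]
tcp_rot: [180.0, -0.0, 121.2]
wrist_force: [-4.6, -2.8, 10.2]
opening: 0.0138
grasp_force: 49.8
```

Emit:
play_rows(steps=[[[0,0,0,0],[0,0,0,0],[0,0,0,0],[0,0,0,0],[0,0,0,0]]])

```text
time: 26.22
ee_pos: [0.4942, 0.394, 0.066]
tcp_rot: [180.0, -0.0, 121.2]
wrist_force: [-3.0, -1.7, 10.4]
opening: 0.0144
grasp_force: 49.8
```

Emit:
play_rows(steps=[[[0,0,0,0],[0,0,0,0],[0,0,0,0],[0,0,0,0],[0,0,0,0]]])

```text
time: 26.63
ee_pos: [0.4942, 0.394, 0.066]
tcp_rot: [180.0, -0.0, 121.2]
wrist_force: [-3.3, -1.9, 9.5]
opening: 0.014
grasp_force: 49.8
```

```bash
python3 lev.py | head -2; python3 -c "
from h import *
print(bot.job_done())"
```

```text
along 0.0331 lat 0.0001 z 0.0660 yaw [ 1.7996e+02 -1.0000e-02  1.2123e+02] F along/lat/z -3.8 0.1 9.5 t 26.6333 0.014 49.8
bar est 35.693461019683646 78.66011305478358 theta 0.6064723811865695 r 124.8522081090889
the job is handed in; nothing more can be done
None
```

The tray is home in the fixture and released, the handle was held near 0.607 rad (estimated from the arm pose) for about 4 s, and I handed the job in at 26.6 s still holding it; the judge's result was not shown, and pin contact was not measured directly.

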